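Feel for the hidden release of a tool case and press it

TASK

Pop the lid of the grey tool case by its concealed release: with the fingers shut, press a fingertip lightly down on the sprung aluminium edge strip at its left end, slide it to the right along the strip until it drops into the hidden notch, then gently press the key inside the notch all the way down so that the lid comes ajar, and move clear. Do not pry or push the lid with the fingers, do not force anything, and leave the loose tools and parts where they are.

Things in the scene. Friction and masses are not known exactly. Their poses are not given: they have to be found in the camera images.
- case: closed grey tool case fixed on the bench, 245 mm deep (x) by 390 mm long (y), 78 mm tall. Origin: on its underside, 130 mm behind the front; +x to the back (hinge), +y to the left end. A recess in its front, open to the front and above (x -130 to -70 mm, y -110 to 110 mm), holds the edge strip, between end blocks 70 mm tall; behind it stand case and lid, before it a lip 40 mm tall
- edge_left (a point): left end of the visible edge strip: middle of its width, on its free top surface (60 mm above the bench), where it meets the left end block. The one notch in the strip is 46 mm long and cut across its whole width; its centre lies 85 to 155 mm from this point, a different place each time that is not given: feel or look for it. The first 60 mm are always plain strip
- edge_right (a point): right end of the visible edge strip: middle of its width, on its top surface, where it meets the right end block; 220 mm from edge_left, straight along the strip
- edge_strip (a joint): how far the bare aluminium edge strip is pressed down (m), 0 = free, 0.005 = bottomed. It is flat, 56 mm wide, and sinks as a whole on springs of 1.5 N per mm. A fingertip that slides along it pressed 2 to 3 mm down drops into the notch: the strip, no longer pressed, springs back to 0 beside it, and the notch's far wall then stops the tip
- release_key (a joint): how far the bare aluminium release key in the notch is pushed down (m), 0 = up, 0.008 = fully down. Its flat top, 55 by 43 mm, fills the notch and lies 9 mm below the strip's free top (51 mm above the bench), 17 mm below it when fully down. It takes 5 to 7 N to push and stays where it is left.
- lid: the case's hinged lid, 183 mm deep (x) by 390 mm long, 20 mm thick, its top 18 mm above the edge strip when shut. Origin: middle of the hinge line at its back, on its underside; x to the back, z up when shut. As the key goes down a linkage lifts the lid's front in proportion, beside the finger, to 0.08 rad (15 mm) when fully down, and it stays there
- screwdriver: loose screwdriver, blue handle, lying in front of the tool case; leave it alone
- wrench: loose open-ended wrench lying in front of the tool case; leave it alone
- socket: loose steel spark-plug socket, 26 mm across, 46 mm tall, standing on the case's right end block; leave it alone
- spark_plug: loose spark plug, 22 mm across, 45 mm tall, standing beside the left end of the case; leave it alone
- spray_can: loose spray can, 58 mm across, 170 mm tall, standing to the right of the case; leave it alone
- hammer: loose hammer lying to the left of the case; leave it alone
- bearing: loose bearing ring, 52 mm across, 15 mm tall, lying at the front right; leave it alone

How it is judged:
By the outcome, as a careful person would: the job done as asked, in the order asked, and still so for the second after the job is handed in, with the robot touching nothing.
It also fails if it takes over 54 s, if anything falls off the work surface, if the arm or the gripper's body presses on something with over 40 N, if the wrist force passes 120 N, or if a joint passes its speed limit or range.

ROBOT

A 6-joint arm with a two-finger parallel gripper is mounted at the origin on the work surface. World frame = base frame: x ahead of the robot, y to its left, z up, the work surface at z = 0. Lengths are in m, angles in degrees, forces in N, time in s.
With the tool pointing down it reaches from about 0.3 to 1 m from the base axis. Payload 5.1 kg.
Tool frame: the origin (TCP) lies midway between the tips of the shut fingers; the grasp point (between the pads) lies 19 mm behind it (grip_point_offset is the distance from the TCP to the grasp point, in m); x points along the fingers, z is the direction in which the jaws open and shut, and the axes are right-handed (so a half turn about x gives the same grasp; the last joint's range is limited). The gripper opens to 95 mm and grips with 3 to 60 N. Pads are 20 mm wide; open, the fingers measure 119 mm over their backs; the gripper's body (75 mm by 180 mm) begins 59 mm behind the grasp point.
Start: joints at [-77.842, 7.093, 94.555, -0, 78.352, -4.733], TCP at [0.189, -0.622, 0.215] pointing down, gripper open.
Joint ranges: [-149.61, 149.61], [-58.7, 133.49], [1.44, 155.28], [-77.14, 257.14], [18.33, 153.61], [-166.67, 166.67]. Speed limits (degrees/s): [147.25, 147.25, 180, 180, 180, 180].

INTERFACE

Orientations are given as [roll, pitch, yaw] about the fixed x, y, z axes, in that order (R = Rz(yaw) Ry(pitch) Rx(roll)).
In Python, from plant import * gives the robot as it stands.
- The arm moves only by the shell command python3 -m creep 'ROWS' [FORCE]. ROWS is JSON, a list of rows, each a list of 7 numbers: the shift along the tool's x, y, z in m, then the turn, a rotation vector about the tool's x, y, z in degrees, then the finger opening in m, from 0 to 0.0951. In form: [[tx, ty, tz, wx, wy, wz, grip], ...]. A call has 1 to 12 rows; each row shifts and turns the pose as measured when the row begins, along the tool's axes as they then stand; what a row does not reach is not made up. A row lasts 1/12 s, in which the tool goes at most 41.7 mm and 7.16 degrees, less where a joint would pass 70% of its speed; a pose out of reach is approached as far as the arm can. A call is refused whole if a number of a shift passes 0.0417 or a number of a turn 7.16, either way. A call with a gripper value outside its range is refused whole. The fingers move at their own pace and stop on an object; FORCE is the grip in N (left out, the last holds). Time passes only in rows, so rows that do not move let the fingers close. It gives the time, the measured TCP pose, the force and the opening at its end, in the units of the state.
- state(): the state, without advancing time (a new reading comes with each control period).
- capture(name): name is "side" or "top"; returns (picture, depth): 400x640x3 uint8, red, green, blue; 400x640 float32, m along the optical axis (not along the pixel's ray), 0 where there is no reading.
- camera_model(name): a dict with "K" (3x3 intrinsics, pixels), "rvec" (rotation vector, rad) and "tvec" (3), from world to camera coordinates, as OpenCV has them. Camera axes: x right, y down, z forward; pixel columns grow to the right and rows downward; lengths in m; the calibration is good to about 2 mm. A picture is of the moment at which its call begins. camera_model takes no time and is no camera call.
- job_done(): hands the job in, once; it reports no verdict.
The state is a dict: "clock": time; "qpos": joint angles; "joint_vel": joint speeds; "joint_torque": joint torques, N m; "tool_pos": TCP position; "eef_rot": TCP orientation; "ft_force": force on the tool from outside, world axes, zero at the start; "torque": the same for the moment, N m; "finger_gap": finger opening in m.
Only numpy, scipy, OpenCV 4.12 (cv2) and the standard library are available. Lean on these libraries where they do the work, as an engineer would, in place of code of your own. Each camera call takes 0.05 s, during which the arm holds its last target.

## Working session

There is one attempt and no reset: what is moved stays moved. The work goes in short steps, Python scripts to look and compute and a shell command to move; the robot and the scene stay as the last step left them, time stands still between calls to the robot, and variables do not carry over. Pictures are saved under pics/ and viewed, and the job is handed in when it is done.

```bash
mkdir -p pics
python3 - <<'E'
from plant import *
import cv2,numpy as np
for n in ("top","side"):
    p,d=capture(n); cv2.imwrite(f"pics/{n}0.png",p[:,:,::-1]); np.savez(f"pics/{n}0.npz",p=p,d=d)
    m=camera_model(n); R=cv2.Rodrigues(np.array(m["rvec"],float))[0]
    print(n,np.array(m["K"]).round(1).tolist(),(-R.T@np.array(m["tvec"]).ravel()).round(3),R[2].round(2))
print(state())
E
```

```text
top [[399.2, 0.0, 313.0], [0.0, 399.2, 200.5], [0.0, 0.0, 1.0]] [0.516 0.016 1.45 ] [ 0.04 -0.01 -1.  ]
side [[512.6, 0.0, 315.2], [0.0, 512.6, 200.3], [0.0, 0.0, 1.0]] [0.046 0.772 1.07 ] [ 0.4  -0.56 -0.73]
{'clock': 0.1, 'qpos': array([-7.78413214e+01,  7.12823565e+00,  9.46273733e+01, -8.38103146e-04,
        7.83510758e+01, -4.73346176e+00]), 'joint_vel': array([ 0.01463905, -0.00947614, -0.15426509,  0.09052227, -0.04882827,
       -0.09533114]), 'joint_torque': array([ 1.49402144e-04, -4.18879187e+01, -3.61096680e+01,  7.76882772e-02,
        4.61612572e-02, -7.51740208e-05]), 'tool_pos': array([ 0.188706  , -0.62139038,  0.21351566]), 'eef_rot': array([175.70719817,  89.89331212, 102.59950852]), 'ft_force': array([-0.33624993,  0.72673002,  0.23845193]), 'torque': array([-0.02964259,  0.03873371,  0.05332262]), 'finger_gap': 0.09499745404370645}
```

View pics/top0.png

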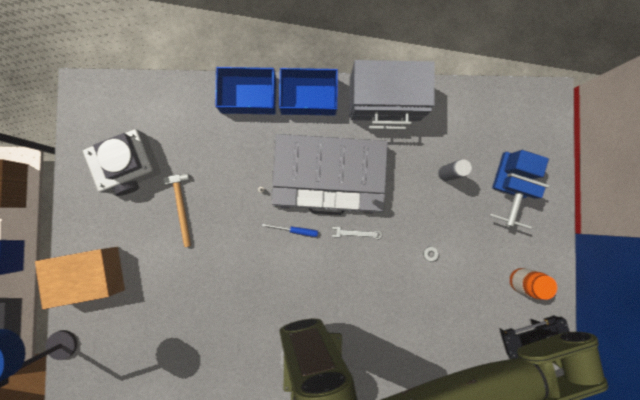

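View pics/side0.png

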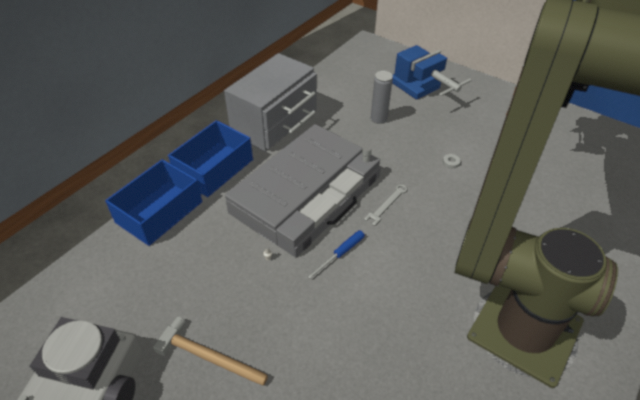

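The top view shows the case at about (275–387, 135–215), with the bright strip at about (297–359, 192–207). In the side view the strip is at about (302–362, 170–220). I'll zoom in.

Run:
```python
import cv2,numpy as np
t=cv2.imread("pics/top0.png")[180:225,265:395]; s=cv2.imread("pics/side0.png")[140:255,220:390]
cv2.imwrite("pics/tz.png",cv2.resize(t,None,fx=6,fy=6,interpolation=cv2.INTER_CUBIC))
cv2.imwrite("pics/sz.png",cv2.resize(s,None,fx=4.5,fy=4.5,interpolation=cv2.INTER_CUBIC))
```

```text
(no output)
```

View pics/tz.png

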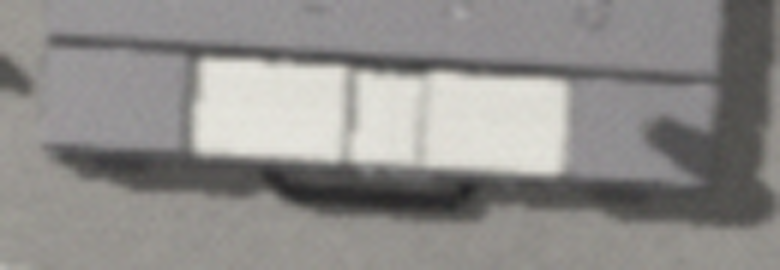

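View pics/sz.png

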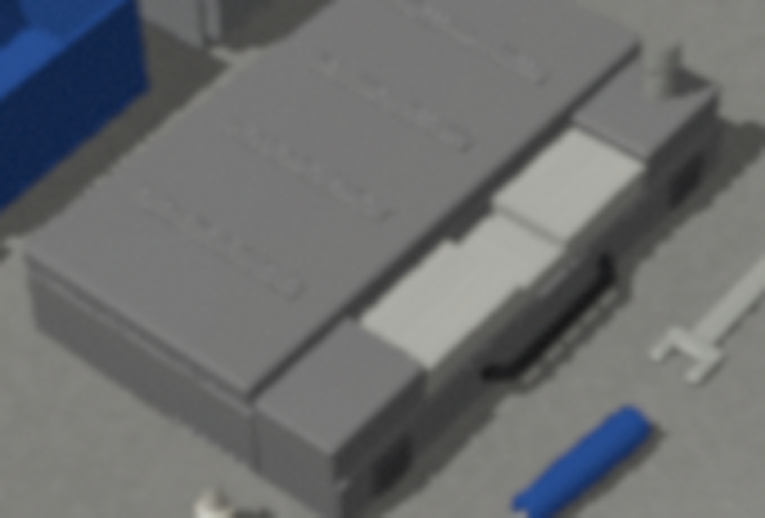

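The zoomed top view shows the strip from u=193 to 570 and the notch from u=350 to 422, which puts the notch centre about 113 mm from the left end. The side view agrees. Now the strip's pose.

```bash
cat > h.py <<'E'
import cv2,numpy as np
from plant import *
def ray(n,uv,z):
    m=camera_model(n);K=np.array(m["K"],float);r=np.array(m["rvec"],float);t=np.array(m["tvec"],float).ravel()
    R=cv2.Rodrigues(r)[0];c=-R.T@t
    q=cv2.undistortPoints(np.array(uv,float).reshape(-1,1,2),K,None).reshape(-1,2)
    d=np.c_[q,np.ones(len(q))]@R
    return c+d*((z-c[2])/d[:,2])[:,None]
E
python3 - <<'E'
from h import *
for n,(r0,r1,c0,c1) in (("top",(185,213,292,365)),("side",(165,225,296,366))):
    D=np.load(f"pics/{n}0.npz");p=D["p"];d=D["d"]
    hsv=cv2.cvtColor(p,cv2.COLOR_RGB2HSV)
    m=np.zeros(p.shape[:2],np.uint8); thr=190 if n=="top" else 145
    m[r0:r1,c0:c1]=(p[r0:r1,c0:c1].min(2)>thr)*255
    m=cv2.morphologyEx(m,cv2.MORPH_CLOSE,np.ones((3,3)))
    cs,_=cv2.findContours(m,0,2); 
    print(n,[ (cv2.contourArea(c),cv2.minAreaRect(c)) for c in cs if cv2.contourArea(c)>30])
    c=np.vstack([c for c in cs if cv2.contourArea(c)>30])
    b=cv2.boxPoints(cv2.minAreaRect(c)); 
    if n=="side":
        b=cv2.approxPolyDP(cv2.convexHull(c),4,True).reshape(-1,2)
    P=ray(n,b,0.06); print(b.round(1).tolist()); print(P.round(4).tolist())
    print(np.linalg.norm(P-np.roll(P,1,0),axis=1).round(4))
    if n=="top": 
        ys,xs=np.nonzero(m)
        K=np.array(camera_model(n)["K"]);mm=camera_model(n);R=cv2.Rodrigues(np.array(mm["rvec"],float))[0]
        z=d[ys,xs];X=np.c_[(xs-K[0,2])/K[0,0]*z,(ys-K[1,2])/K[1,1]*z,z]; W=(X-np.array(mm["tvec"]).ravel())@R
        print("depth z",np.percentile(W[:,2],[5,25,50,75,95]).round(4))
        # brightness profile along strip
        for row in (196,199,202): print(p[row,294:364].mean(1).astype(int).tolist())
pts={"blockFL":None}
# end-block/front lip points from top zoom px/6+offset ; case outline check
z=np.array([[193,57],[191,155],[572,77],[568,176]])/6+np.array([265,180])-0.4
print(ray("top",z,0.06).round(4).tolist())
# notch edges
z=np.array([[348,62],[348,160],[424,68],[422,165]])/6+np.array([265,180])-0.4
print("notch",ray("top",z,0.06).round(4).tolist())
zs=np.array([[362,322],[427,370],[578,127],[643,160]])/4.5+np.array([220,140])-0.4
print("side",ray("side",zs,0.06).round(4).tolist())
E
```

```text
top [(788.0, ((328.13037109375, 198.91439819335938), (60.38218307495117, 15.15792465209961), 3.5763344764709473))]
[[297.5, 204.60000610351562], [298.5, 189.5], [358.70001220703125, 193.1999969482422], [357.79998779296875, 208.39999389648438]]
[[0.5558, 0.0607, 0.06], [0.6086, 0.0583, 0.06], [0.5988, -0.1522, 0.06], [0.546, -0.1495, 0.06]]
[0.2104 0.0529 0.2108 0.0529]
depth z [0.0489 0.0566 0.0597 0.0622 0.0654]
[147, 128, 126, 154, 190, 212, 220, 220, 220, 222, 221, 218, 216, 220, 220, 221, 220, 218, 219, 219, 218, 218, 219, 217, 219, 219, 218, 210, 185, 160, 187, 214, 218, 222, 218, 219, 216, 218, 217, 215, 204, 195, 199, 215, 218, 218, 217, 216, 215, 218, 215, 219, 216, 219, 216, 218, 216, 218, 215, 216, 217, 214, 213, 213, 208, 180, 149, 143, 143, 144]
[147, 131, 136, 181, 215, 222, 221, 223, 223, 224, 222, 224, 223, 223, 221, 223, 222, 222, 222, 224, 221, 224, 222, 222, 221, 222, 223, 214, 183, 155, 184, 215, 220, 223, 221, 221, 216, 218, 218, 213, 202, 193, 206, 216, 217, 217, 216, 216, 215, 218, 218, 215, 216, 215, 216, 215, 215, 216, 219, 216, 215, 214, 214, 217, 207, 175, 1
[... 273 characters left out ...]
, 220, 218, 219, 220, 219, 217, 220, 221, 220, 219, 221, 220, 216, 207, 176, 149, 143, 144, 145]
side [(995.5, ((331.5536193847656, 194.61289978027344), (18.265302658081055, 68.65646362304688), 47.91083526611328))]
[[361, 176], [315, 220], [301, 212], [347, 169]]
[[0.5474, -0.1485, 0.06], [0.5557, 0.0612, 0.06], [0.6019, 0.0605, 0.06], [0.5951, -0.1491, 0.06]]
[0.0478 0.2099 0.0462 0.2096]
[[0.6098, 0.0643, 0.06], [0.5528, 0.0645, 0.06], [0.6017, -0.1563, 0.06], [0.544, -0.1546, 0.06]]
notch [[0.6083, -0.0259, 0.06], [0.5513, -0.0267, 0.06], [0.6055, -0.0701, 0.06], [0.5491, -0.0697, 0.06]]
side [[0.6057, 0.0596, 0.06], [0.5531, 0.067, 0.06], [0.5954, -0.1549, 0.06], [0.5458, -0.1539, 0.06]]
```

```bash
cat >> h.py <<'E'
from scipy.spatial.transform import Rotation as Ro
def tool(): 
    s=state(); return s,Ro.from_euler('xyz',s['eef_rot'],degrees=True)
def rel(target, yaw_deg):
    # desired tool: x down, jaw(z) along case x at yaw
    s,R=tool(); a=np.radians(yaw_deg); c=[]
    for sg in (1,-1):
        z=sg*np.array([np.cos(a),np.sin(a),0]);x=np.array([0,0,-1.]);y=np.cross(z,x)
        c.append(Ro.from_matrix(np.c_[x,y,z]))
    d=R.inv().apply(np.array(target)-s['tool_pos'])
    print("shift tool",d.round(4)); 
    for D in c: print("turn",(R.inv()*D).as_rotvec(degrees=True).round(2))
    print("pos",s['tool_pos'].round(4),"F",s['ft_force'].round(2),"t",s['clock'],"q",s['qpos'].round(1),"gap",round(s['finger_gap'],4))
    return R
E
python3 - <<'E'
from h import *
R=rel([0.5805,0.0395,0.2],-2.5); print(R.as_matrix().round(3)); rel([0.5805,0.0395,0.2],87.5)
print(ray("top",np.array([[660,128]])/6+[[265,180]],0.1))
E
```

```text
shift tool [ 0.0146  0.5669 -0.5185]
turn [-7.061e+01 -9.000e-02 -7.000e-02]
turn [ 1.0939e+02 -8.0000e-02  1.0000e-01]
pos [ 0.1887 -0.6214  0.2135] F [-0.34  0.73  0.24] t 0.1 q [-77.8   7.1  94.6  -0.   78.4  -4.7] gap 0.095
[[-0.     0.957  0.291]
 [ 0.002  0.291 -0.957]
 [-1.     0.    -0.002]]
shift tool [ 0.0146  0.5669 -0.5185]
turn [-1.6061e+02 -1.0000e-02 -1.5000e-01]
turn [ 1.939e+01 -1.100e-01  1.000e-02]
pos [ 0.1887 -0.6214  0.2135] F [-0.34  0.73  0.24] t 0.1 q [-77.8   7.1  94.6  -0.   78.4  -4.7] gap 0.095
[[ 0.56983223 -0.20279598  0.1       ]]
```

```bash
python3 -m creep '[[0,0.034,-0.0042,-2.94,0,0,0],[0,0.034,-0.0042,-2.94,0,0,0],[0,0.034,-0.0042,-2.94,0,0,0],[0,0.034,-0.0042,-2.94,0,0,0],[0,0.034,-0.0042,-2.94,0,0,0],[0,0.034,-0.0042,-2.94,0,0,0],[0,0.034,-0.0042,-2.94,0,0,0],[0,0.034,-0.0042,-2.94,0,0,0],[0,0.034,-0.0042,-2.94,0,0,0],[0,0.034,-0.0042,-2.94,0,0,0],[0,0.034,-0.0042,-2.94,0,0,0],[0,0,0,0,0,0,0]]' 20
python3 -c "
from h import *
rel([0.5805,0.0395,0.2],-2.5)"
```

```text
clock: 1.1
tool_pos: [0.4853, -0.3751, 0.2051]
eef_rot: [158.8, 89.2, 119.2]
ft_force: [-0.3, 0.1, 0.0]
finger_gap: 0.0209
shift tool [ 0.0096  0.3801 -0.1907]
turn [-37.08  -0.63  -0.53]
turn [142.92  -0.68   0.82]
pos [ 0.4853 -0.3751  0.2051] F [-0.29  0.15  0.  ] t 1.1 q [-42.8   3.4  99.5   0.3  77.9  -3.3] gap 0.0209
```

```bash
python3 -m creep '[[0.0008,0.0357,-0.0051,-3.1,-0.05,-0.05,0],[0.0008,0.0357,-0.0051,-3.1,-0.05,-0.05,0],[0.0008,0.0357,-0.0051,-3.1,-0.05,-0.05,0],[0.0008,0.0357,-0.0051,-3.1,-0.05,-0.05,0],[0.0008,0.0357,-0.0051,-3.1,-0.05,-0.05,0],[0.0008,0.0357,-0.0051,-3.1,-0.05,-0.05,0],[0.0008,0.0357,-0.0051,-3.1,-0.05,-0.05,0],[0.0008,0.0357,-0.0051,-3.1,-0.05,-0.05,0],[0.0008,0.0357,-0.0051,-3.1,-0.05,-0.05,0],[0.0008,0.0357,-0.0051,-3.1,-0.05,-0.05,0],[0.0008,0.0357,-0.0051,-3.1,-0.05,-0.05,0],[0,0,0,0,0,0,0]]'
python3 -c "
from h import *
rel([0.5805,0.0395,0.2],-2.5)"
```

```text
clock: 2.1
tool_pos: [0.5899, 0.0145, 0.1904]
eef_rot: [-172.8, 89.4, -177.1]
ft_force: [0.6, -1.1, 0.4]
finger_gap: 0.0002
shift tool [-0.0095  0.0242 -0.0113]
turn [-1.78 -0.58  0.06]
turn [1.7822e+02 1.0000e-01 9.0000e-01]
pos [0.5899 0.0145 0.1904] F [ 0.57 -1.12  0.36] t 2.1 q [-3.800e+00  9.000e-01  1.034e+02 -1.000e-01  7.620e+01  5.000e-01] gap 0.0002
```

Now I'll line up over the left end and go down to about 90 mm.

```bash
python3 -m creep '[[0,0.012,-0.0056,-0.9,-0.3,0,0],[0,0.012,-0.0056,-0.9,-0.3,0,0],[0,0,0,0,0,0,0],[0.02,0,0,0,0,0,0],[0.03,0,0,0,0,0,0],[0.025,0,0,0,0,0,0],[0.015,0,0,0,0,0,0],[0,0,0,0,0,0,0],[0,0,0,0,0,0,0]]'
python3 - <<'E'
from h import *
rel([0.5805,0.0395,0.065],-2.5)
for n in ("top","side"):
    p,d=capture(n); cv2.imwrite(f"pics/{n}1.png",p[:,:,::-1])
t=cv2.imread("pics/top1.png")[150:240,240:400]; s=cv2.imread("pics/side1.png")[110:255,220:400]
cv2.imwrite("pics/tz1.png",cv2.resize(t,None,fx=5,fy=5,interpolation=cv2.INTER_CUBIC))
cv2.imwrite("pics/sz1.png",cv2.resize(s,None,fx=4,fy=4,interpolation=cv2.INTER_CUBIC))
E
```

```text
clock: 2.85
tool_pos: [0.5809, 0.0344, 0.0979]
eef_rot: [-55.6, 89.6, -58.3]
ft_force: [0.9, -0.2, 1.2]
finger_gap: 0.0006
shift tool [ 0.0329  0.0053 -0.0007]
turn [-0.18  0.23  0.33]
turn [179.82   0.52  -0.36]
pos [0.5809 0.0344 0.0979] F [ 0.86 -0.16  1.18] t 2.85 q [ -1.7   4.3 109.3  -0.4  66.2   1.1] gap 0.0006
```

View pics/sz1.png

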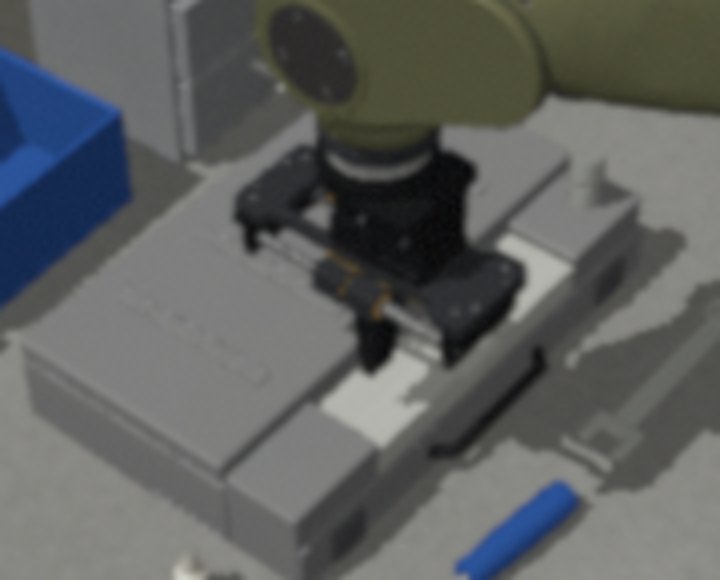

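View pics/tz1.png

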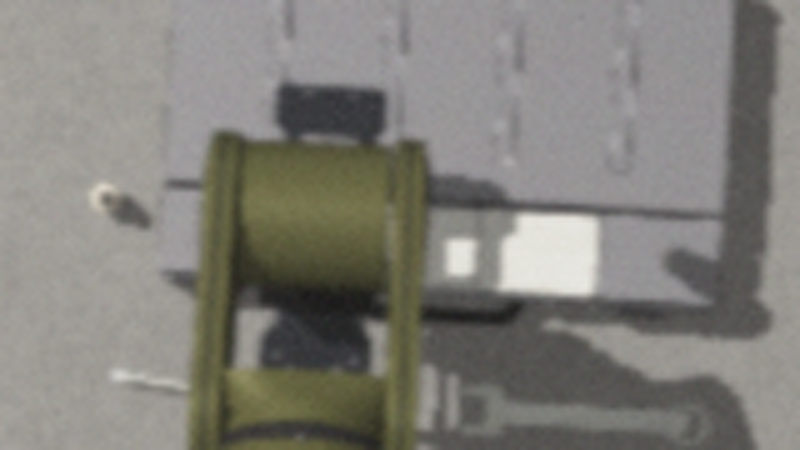

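The tip is over the strip's left end: side zoom (375, 370), with the lid edge behind it and the lip in front. I'll move down in small steps and watch the force.

```bash
python3 -m creep '[[0.01,0.005,-0.0005,-0.2,0.2,0.3,0],[0.01,0.001,0,0,0,0,0],[0.008,0,0,0,0,0,0],[0,0,0,0,0,0,0],[0,0,0,0,0,0,0],[0,0,0,0,0,0,0]]'
python3 -c "
from h import *
rel([0.5805,0.0395,0.0575],-2.5)"
```

```text
clock: 3.45
tool_pos: [0.5846, 0.0406, 0.0728]
eef_rot: [0.5, 89.4, -2.0]
ft_force: [0.2, -0.5, -0.3]
finger_gap: 0.0005
shift tool [ 0.0153 -0.0013 -0.0042]
turn [ 0.02  0.56 -0.01]
turn [-1.7998e+02  1.0000e-02  8.7000e-01]
pos [0.5846 0.0406 0.0728] F [ 0.2  -0.5  -0.34] t 3.45 q [ -1.3   6.2 109.9  -0.   63.3   1.2] gap 0.0005
```

```bash
python3 -m creep '[[0.004,0,-0.004,0,0.4,0,0],[0.004,0,0,0,0,0,0],[0,0,0,0,0,0,0],[0,0,0,0,0,0,0]]'
python3 -m creep '[[0.003,0,0,0,0,0,0],[0,0,0,0,0,0,0],[0,0,0,0,0,0,0]]'
python3 -c "
from h import *
rel([0.5805,0.0395,0.0575],-2.5)"
```

```text
clock: 3.78
tool_pos: [0.5808, 0.0409, 0.0648]
eef_rot: [1.5, 89.8, -1.0]
ft_force: [-0.1, -1.5, 0.3]
finger_gap: 0.0004
clock: 4.03
tool_pos: [0.5809, 0.0409, 0.0617]
eef_rot: [0.8, 89.8, -1.7]
ft_force: [-0.2, -0.4, 0.7]
finger_gap: 0.0001
shift tool [ 0.0042 -0.0014 -0.0004]
turn [ 0.04  0.22 -0.  ]
turn [-179.96    0.      0.34]
pos [0.5809 0.0409 0.0617] F [-0.22 -0.36  0.73] t 4.0333 q [ -1.3   6.8 110.5  -0.   62.5   1.2] gap 0.0001
```

```bash
python3 -m creep '[[0.002,0,0,0,0,0,0],[0,0,0,0,0,0,0],[0,0,0,0,0,0,0]]'
python3 -m creep '[[0.001,0,0,0,0,0,0],[0,0,0,0,0,0,0],[0,0,0,0,0,0,0]]'
python3 -m creep '[[0.001,0,0,0,0,0,0],[0,0,0,0,0,0,0],[0,0,0,0,0,0,0]]'
```

```text
clock: 4.28
tool_pos: [0.5812, 0.0409, 0.06]
eef_rot: [1.8, 89.8, -0.7]
ft_force: [0.1, -0.6, 1.9]
finger_gap: 0.0005
clock: 4.53
tool_pos: [0.5813, 0.0409, 0.0595]
eef_rot: [1.3, 89.8, -1.2]
ft_force: [-0.5, 0.6, 1.1]
finger_gap: 0.0004
clock: 4.78
tool_pos: [0.5814, 0.0409, 0.059]
eef_rot: [1.2, 89.8, -1.3]
ft_force: [-0.7, -0.1, 2.1]
finger_gap: 0.0004
```

```bash
python3 -m creep '[[0.002,0,0,0,0,0,0],[0.0005,0,0,0,0,0,0]]'
python3 -m creep '[[0.001,0,0,0,0,0,0],[0.0005,0,0,0,0,0,0]]'
python3 -m creep '[[0.0005,0,0,0,0,0,0],[0.0005,0,0,0,0,0,0]]'
```

```text
clock: 4.95
tool_pos: [0.5815, 0.0409, 0.0571]
eef_rot: [0.8, 89.8, -1.7]
ft_force: [-1.8, 0.5, 4.1]
finger_gap: 0.0006
clock: 5.12
tool_pos: [0.5815, 0.0409, 0.0564]
eef_rot: [-0.1, 89.8, -2.5]
ft_force: [-3.0, 0.4, 5.7]
finger_gap: -0.0001
clock: 5.28
tool_pos: [0.5815, 0.0409, 0.0565]
eef_rot: [-1.8, 89.8, -4.2]
ft_force: [-3.5, 0.7, 5.6]
finger_gap: 0.0003
```

```bash
python3 -m creep '[[-0.001,-0.002,0,0,0,0,0],[0,-0.004,0,0,0,0,0],[0,-0.004,0,0,0,0,0]]'
python3 -m creep '[[0,-0.004,0,0,0,0,0],[0,-0.004,0,0,0,0,0],[0,-0.004,0,0,0,0,0]]'
```

```text
clock: 5.53
tool_pos: [0.5825, 0.0327, 0.0587]
eef_rot: [28.9, 89.6, 26.5]
ft_force: [-0.5, 1.3, 2.1]
finger_gap: 0.0008
clock: 5.78
tool_pos: [0.5826, 0.0198, 0.0587]
eef_rot: [27.1, 89.5, 24.7]
ft_force: [-0.5, 2.3, 2.8]
finger_gap: 0.0005
```

```bash
python3 -m creep '[[0.001,-0.004,-0.001,0,0.1,0,0],[0.0003,-0.004,-0.0005,0,0.1,0,0],[0.0002,-0.004,0,0,0,0,0]]'
python3 -m creep '[[0.0002,-0.004,-0.0005,0,0,0,0],[0,-0.004,0,0,0,0,0],[0.0002,-0.004,0,0,0,0,0]]'
```

```text
clock: 6.03
tool_pos: [0.5812, 0.0068, 0.0576]
eef_rot: [42.9, 89.5, 40.4]
ft_force: [-0.3, 3.0, 4.2]
finger_gap: 0.0002
clock: 6.28
tool_pos: [0.5804, -0.0062, 0.0576]
eef_rot: [42.8, 89.5, 40.3]
ft_force: [-0.7, 2.9, 5.0]
finger_gap: 0.0007
```

```bash
python3 -m creep '[[0,-0.004,-0.0005,0,0,0,0],[0.0001,-0.004,0,0,0.1,0,0],[0.0001,-0.004,0,0,0,0,0]]'
python3 -m creep '[[0.0001,-0.004,-0.0005,0,0,0,0],[0,-0.004,0,0,0,0,0],[0.0001,-0.003,0,0,0,0,0]]'
```

```text
clock: 6.53
tool_pos: [0.5794, -0.0194, 0.0575]
eef_rot: [51.3, 89.5, 48.8]
ft_force: [-1.0, 3.8, 5.4]
finger_gap: 0.0006
clock: 6.78
tool_pos: [0.5783, -0.0316, 0.0573]
eef_rot: [53.2, 89.5, 50.6]
ft_force: [0.7, 3.7, 4.2]
finger_gap: 0.0005
```

```bash
python3 -m creep '[[0.0001,-0.003,0,0,0,0,0],[0.0001,-0.003,0,0,0,0,0]]'
python3 -m creep '[[0.0001,-0.003,0,0,0,0,0],[0.0001,-0.003,0,0,0,0,0]]'
```

```text
clock: 6.95
tool_pos: [0.5777, -0.0387, 0.0567]
eef_rot: [52.2, 89.6, 49.6]
ft_force: [-0.1, -0.2, -0.2]
finger_gap: 0.0006
clock: 7.12
tool_pos: [0.5758, -0.0466, 0.0545]
eef_rot: [66.4, 89.8, 63.9]
ft_force: [-0.0, 0.3, -0.7]
finger_gap: 0.0003
```

The force fell from 4–5 N to about 0 at y ≈ -0.038, where the camera put the notch, so the tip has dropped in. Next I press the key.

```bash
python3 -m creep '[[0,0,0,0,0,0,0],[0,0,0,0,0,0,0]]'
python3 -m creep '[[0.0015,0,0.0005,0,0,0,0],[0.0015,0,0,0,0,0,0],[0.001,0,0,0,0,0,0]]'
python3 -m creep '[[0.001,0,0,0,0,0,0],[0.001,0,0,0,0,0,0],[0.001,0,0,0,0,0,0]]'
```

```text
clock: 7.28
tool_pos: [0.5744, -0.048, 0.0528]
eef_rot: [126.4, 89.8, 123.9]
ft_force: [0.0, 0.0, 0.1]
finger_gap: 0.0004
clock: 7.53
tool_pos: [0.5745, -0.0483, 0.049]
eef_rot: [149.3, 89.8, 146.7]
ft_force: [-1.9, 0.3, 5.9]
finger_gap: 0.0005
clock: 7.78
tool_pos: [0.5745, -0.0483, 0.0469]
eef_rot: [165.3, 89.8, 162.8]
ft_force: [-2.4, -0.3, 5.3]
finger_gap: 0.0003
```

```bash
python3 -m creep '[[0.001,0,0.0003,0,0,0,0],[0.001,0,0,0,0,0,0],[0.001,0,0,0,0,0,0]]'
python3 -m creep '[[0.001,0,0.0003,0,0,0,0],[0.001,0,0,0,0,0,0],[0.001,0,0,0,0,0,0]]'
```

```text
clock: 8.03
tool_pos: [0.5746, -0.0483, 0.0439]
eef_rot: [172.5, 89.8, 170.1]
ft_force: [-2.9, -0.7, 5.5]
finger_gap: 0.0007
clock: 8.28
tool_pos: [0.5745, -0.0483, 0.043]
eef_rot: [175.6, 89.6, 173.1]
ft_force: [-5.4, 0.4, 10.9]
finger_gap: 0.0004
```

The key has bottomed: z = 0.043, and the force rose from 5.5 to 10.9 N. I'll lift straight out.

```bash
python3 -m creep '[[-0.002,0,0,0,0,0,0],[-0.004,0,0,0,0,0,0],[-0.008,0,0,0,0,0,0],[-0.01,0,0,0,0,0,0],[-0.02,0,0,0,0,0,0],[-0.03,0,0,0,0,0,0],[-0.03,0,0,0,0,0,0],[-0.03,0,0,0,0,0,0],[-0.03,0,0,0,0,0,0],[-0.01,0,0,0,0,0,0],[0,0,0,0,0,0,0]]'
python3 -m creep '[[0,-0.01,-0.02,0,0,0,0],[0,-0.02,-0.035,0,0,0,0],[0,-0.025,-0.035,0,0,0,0],[0,-0.025,-0.035,0,0,0,0],[0,-0.025,-0.03,0,0,0,0],[0,-0.025,-0.02,0,0,0,0],[0,-0.025,0,0,0,0,0],[0,-0.02,0,0,0,0,0],[0,-0.01,0,0,0,0,0],[0,0,0,0,0,0,0],[0,0,0,0,0,0,0]]'
python3 - <<'E'
from h import *
for n in ("top","side"):
    p,d=capture(n); cv2.imwrite(f"pics/{n}2.png",p[:,:,::-1])
s=cv2.imread("pics/side2.png")[110:255,220:400]
cv2.imwrite("pics/sz2.png",cv2.resize(s,None,fx=4,fy=4,interpolation=cv2.INTER_CUBIC))
E
```

```text
clock: 9.2
tool_pos: [0.5744, -0.0478, 0.2242]
eef_rot: [165.5, 89.6, 163.0]
ft_force: [-0.7, -0.4, -0.6]
finger_gap: 0.0004
clock: 10.12
tool_pos: [0.3814, -0.2256, 0.2069]
eef_rot: [152.5, 88.6, 150.3]
ft_force: [-0.0, 0.1, 0.4]
finger_gap: 0.0005
```

View pics/sz2.png

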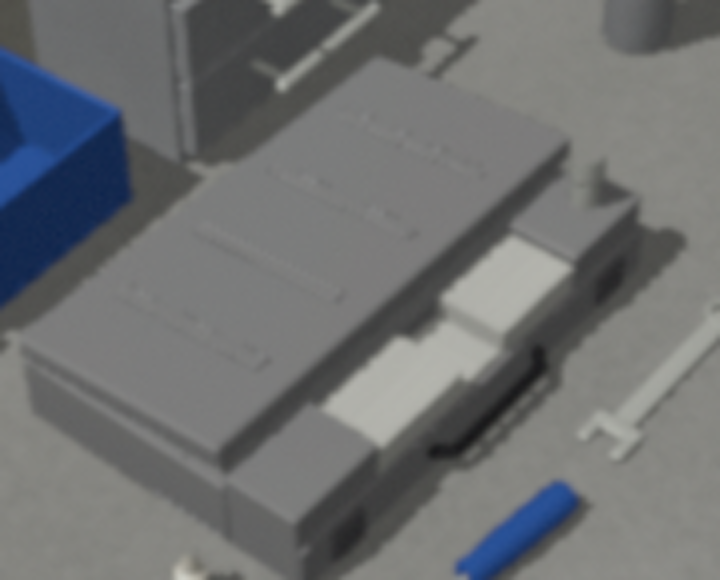

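View pics/top2.png

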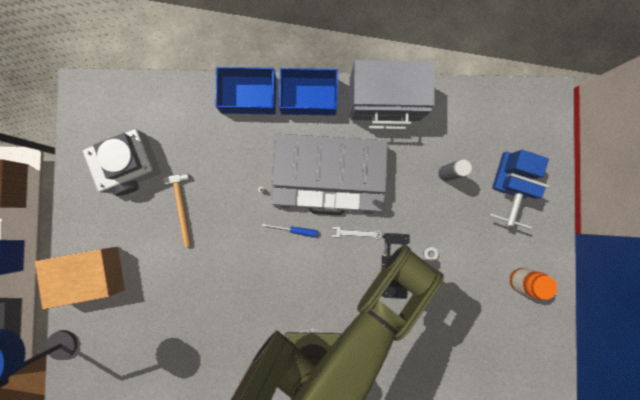

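The side zoom shows the key sunk at (455, 350) and the lid front raised, with its left corner about 15–20 zoomed px higher than before. The top view shows the loose items where they were. I'll check the lid lift with numbers.

Run:
```python
from h import *
a=cv2.imread("pics/side0.png",0);b=cv2.imread("pics/side2.png",0)
m=camera_model("side");K=np.array(m["K"]);r=np.array(m["rvec"],float);t=np.array(m["tvec"],float)
def sh(u,v,h=9):
    T=a[v-h:v+h+1,u-h:u+h+1];S=b[v-h-14:v+h+15,u-h-14:u+h+15]
    R=cv2.matchTemplate(S,T,cv2.TM_CCOEFF_NORMED);_,mx,_,l=cv2.minMaxLoc(R);return np.array(l)-14,round(mx,2)
print("socket",sh(367,156),"block R",sh(376,162),"handle",sh(345,208),"lid corner FL",sh(275,226,6),"lid FR",sh(361,149,6),"wrench",sh(373,218),"driver",sh(357,236),"plug",sh(267,254),"can",sh(381,95))
for y in (0.15,):
  for z in (0.078,0.093):
    print(cv2.projectPoints(np.array([[0.615,y,z]]),r,t,K,None)[0].ravel())
A=cv2.imread("pics/top0.png",0);B=cv2.imread("pics/top2.png",0);a,b=A,B
print([(n,sh(u,v,8)) for n,u,v in (("hammer",177,180),("bearing",431,254),("plug",262,190),("driver",305,231),("can",462,168),("wrench",340,232))])
```

```text
socket (array([0, 0]), 0.88) block R (array([0, 0]), 1.0) handle (array([0, 0]), 0.97) lid corner FL (array([ 6, -8]), 0.73) lid FR (array([ 0, -4]), 0.95) wrench (array([0, 0]), 1.0) driver (array([0, 0]), 1.0) plug (array([0, 0]), 1.0) can (array([0, 0]), 1.0)
[275.40270595 226.27656358]
[275.09647865 222.41054108]
[('hammer', (array([0, 0]), 1.0)), ('bearing', (array([ 0, -1]), 0.72)), ('plug', (array([0, 0]), 0.99)), ('driver', (array([0, 0]), 1.0)), ('can', (array([0, 0]), 1.0)), ('wrench', (array([0, 0]), 1.0))]
```

```bash
python3 -c "
from plant import *
print(job_done())"
```

```text
the job is handed in; nothing more can be done
None
```

The lid of the tool case is ajar and the job is handed in, at about 10 s on the clock. I pressed the closed fingertip onto the left end of the strip, slid it right until it dropped into the notch, pressed the key to its stop and moved clear.

- **Slide:** the force was mostly 2 to 5.5 N and fell to about 0 at y ≈ -0.038, where the camera had shown the notch. It peaked at about 5.7 N (nearly 4 mm down) during the first press. It then eased to about 2 N (roughly 1.5 mm) early in the slide, so the depth was not always within 2 to 3 mm. I did not feel for the notch's far wall.
- **Key:** it moved at 5.3 to 5.9 N, and the force rose to 10.9 N at a tip height of 0.043 m, which is the fully-down height.
- **Lid:** the lid's front right corner moved up 4 px in the side view, against about 3.9 px expected for 15 mm. The same check on its front left corner was a poor match (score 0.73, and a different shift), so I set it aside.
- **Loose things:** the socket, spark plug, can, wrench, screwdriver and hammer showed no shift. The bearing's match was weak (score 0.72, 1 px), probably because of the arm's shadow; the fingertips never came down near it.

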